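Find the thread hand of a water filter's cap and lift it off

ROBOT

A 6-joint arm with a two-finger parallel gripper is mounted at the origin on a cart in front of the work surface, level with it; the furniture and walls round the work are solid. World frame = base frame: x ahead of the robot, y to its left, z up, the work surface at z = 0. Lengths are in m, angles in rad, forces in N, time in s.
With the tool pointing down it reaches from about 0.4 to 0.825 m from the base axis. Payload 7 kg.
Tool frame: the origin (TCP) lies at the very end of the fingers, on their centre line; the grasp point (between the pads) lies arm.hold_point_z behind it (arm.hold_point_z is the distance from the TCP to the grasp point, in m); z points along the fingers, y is the line along which they close (so a half turn about z gives the same grasp; the last joint's range is limited). The gripper opens to 88 mm and grips with 3 to 60 N. Pads are 19 mm wide; open, the fingers measure 130 mm over their backs; the gripper's body (78 mm by 193 mm) begins 47 mm behind the grasp point.
Start: joints at [-0.836, 0.359, 0.012, 0, -1.224, -0.288], TCP at [0.292, -0.609, 0.227] pointing down, gripper open.
Joint ranges: [-3.07, 3.07], [-1.43, 2.12], [-1.02, 1.25], [-3.03, 1.67], [-3.05, -0], [-3.03, 3.03]. Speed limits (rad/s): [2.39, 2.39, 3.01, 3.14, 3.14, 3.14].

INTERFACE

Orientations are given as [roll, pitch, yaw] about the fixed x, y, z axes, in that order (R = Rz(yaw) Ry(pitch) Rx(roll)).
In Python, from station import arm, eyes gives the robot as it stands (arm), with the cameras (eyes).
- The arm moves only by the tool inch_along, called after "Call:" as name([rows], argument=value, ...), one row to a line, values as JSON. Schema: {"type":"object","properties":{"offsets":{"type":"array","items":{"type":"object","properties":{"aperture":{"type":"number"},"dx":{"type":"number"},"dy":{"type":"number"},"dz":{"type":"number"},"rz":{"type":"number"}},"additionalProperties":false,"required":["aperture"]},"minItems":1,"maxItems":20},"force":{"type":"number"},"only":{"type":"string"},"quiet":{"type":"boolean"},"lines":{"type":"string"}},"required":["offsets"],"additionalProperties":false}. offsets is a list of rows, 1 to 20 of them, each an object with the fields aperture (the finger opening in m), dx, dy, dz (the shift in a scale on which 1.0 is 0.5 m), rz (a turn about the tool's z in shares of pi rad (1.0 is pi rad)); a field left out counts as zero (the opening has to be given); each row is the pose to reach, as a shift and turn from the pose commanded when the call began, along the tool's axes at that moment; what a row does not reach only later rows make up. A row lasts 1/12 s, in which the tool goes at most 0.0417 m and 0.125 rad, less where a joint would pass 70% of its speed; a pose out of reach is approached as far as the arm can. The fingers move at their own pace and stop on an object; force is the grip in N (left out, the last holds). Time passes only in rows, so rows that do not move let the fingers close. The tool returns the time, the measured TCP pose, the force, the opening and the grip force at its end. only (a regular expression) keeps the lines of the reply that match it, lines (a string "A,B") keeps lines A to B, and quiet returns only ok. No shift or turn number may pass 1 either way. Input that does not fit is refused with a message, and nothing moves.
- arm.get_state(): the state, without advancing time (a new reading comes with each control period).
- eyes.grab_frame(name): name is "scene" or "side" or "wrist"; returns the picture (400x640x3 uint8, red, green, blue); there is no depth.
- eyes.camera_params(name): a dict with "fx", "fy", "cx", "cy" (pixels), "T" (4x4, takes a point from camera to world coordinates); the wrist camera has in their place "hand_eye" (4x4, takes a point from camera to tool coordinates, whose origin is the TCP and whose axes are the flange's). Camera axes: x right, y down, z forward; pixel columns grow to the right and rows downward; lengths in m; the calibration is good to about 2 mm. A picture is of the moment at which its call begins: read the wrist's pose just before it. camera_params takes no time and is no camera call.
- arm.job_done(): hands the job in; it is judged then, once.
The state is a dict: "t": time; "q": joint angles; "qd": joint speeds; "joint_efforts": joint torques, N m; "eef_pos": TCP position; "ee_rot": TCP orientation; "force": force on the tool from outside, world axes, zero at the start; "moment": the same for the moment, N m; "width": finger opening in m; "gripper_force": force on a finger pad.
Only numpy, scipy, OpenCV 4.12 (cv2) and the standard library are available. Lean on these libraries where they do the work, as an engineer would, in place of code of your own. Each camera call takes 0.05 s, during which the arm holds its last target. There are 200 camera calls.

TASK

The countertop water filter needs a new cartridge: slide its steel cover all the way to the stop at the end with the outlet pipe, so that the round twist cap beneath is laid bare. Nobody remembers whether the cap's thread is right-hand or left-hand: feel out which way it gives (try one way and, if it is stopped at once, the other), and turn it loose that way as far as it will go before lifting. Then lift it off and finish while still holding it in the gripper, at least 6 cm above where it sat, with the cover left open and the mug, the salt jar and the coffee scoop left where they are.

Things in the scene. Friction and masses are not known exactly. Their poses are not given: they have to be found in the camera images.
- filter_unit: Water filter: fixed white box, 130 (x) x 300 (y) x 60 mm high. Origin: centre of its underside on the worktop; x away from the robot at yaw 0, y its length; yaw varies by 0.4 rad. On its flat top (the deck): the cap at y = -70 mm, a grey block 50 x 50 x 25 mm at y = +70, rails 3.5 mm high along y at x = +-58. A steel pipe sticks out 40 mm from its +y end.
- cover (a joint): Slide of the steel cover along the unit's +y, m: 0 = right over the cap, 0.14 = far end stop, over the grey block. Starts at 0 to 0.03; about 1.5 N of friction, stays where left. The cover is a bent sheet 104 (x) x 92 (y) mm, its top 48 mm above the deck, walls on its +-x sides, open at both y ends; it passes clear over the cap.
- cover_grip (a point): Point in the black upright grip on the cover, moving with it, axes as the unit's. The grip is 60 mm long (x), 14 mm thick (y), 29 mm high: from the cover's top at 48 mm to 77 mm above the deck. The point is on its middle, 65 mm above the deck (125 mm above the worktop).
- cap: Loose round ribbed grey cap, 53 mm across, 30 mm high, 40 to 85 g. Origin: centre of its lower rim, z its axis; seated on the deck, 60 mm above the worktop, at first hidden under the cover (its pose is still read). The thin ridge across its top is along its x, at first parallel to the unit's x within 0.03 rad. Grip it round the rim from any direction.
- cap_seat (a point): Fixed point on the deck under the seated cap, axes as the unit's. A twist-lock neck 22 mm high, its hand unknown and different from run to run: one way the cap meets a hard stop within 0.2 rad; the other way it turns freely (under 0.2 N m, not rising), can be lifted straight off from about 0.8 rad on and meets a stop at about 1.28 rad. Before that it has 2 mm of play upwards.
- coffee_mug: Bystander: white mug with a handle, 88 x 119 x 99 mm, behind the unit. Origin at the centre of its underside.
- salt_jar: Bystander: salt jar, 43 mm in diameter, 100 mm high, behind the unit near the cap's end. Origin at the centre of its underside.
- coffee_scoop: Bystander: coffee scoop lying on the worktop beyond the unit's -y end, 44 x 136 x 24 mm. Origin at the centre of its underside.

How it is judged:
By the outcome, as a careful person would: the job done as asked, in the order asked, and still so for the second after the job is handed in, while the arm keeps its last pose, push and grip.
It also fails if it takes over 54 s, if anything falls off the work surface, if the arm or the gripper's body presses on something with over 40 N, if the wrist force passes 120 N, or if a joint passes its speed limit or range.

## Working session

There is one attempt and no reset: what is moved stays moved. The work goes in short steps, Python scripts to look and compute and a tool call to move; the robot and the scene stay as the last step left them, time stands still between calls to the robot, and variables do not carry over. Pictures are saved under pics/ and viewed, at most 10 in all, crops included, and the job is handed in when it is done.

```bash
ls; mkdir -p pics
```

Run:
```python
from station import arm, eyes
import cv2,numpy as np
s=arm.get_state();print(s['t'],s['eef_pos'],s['ee_rot'],s['width'],arm.hold_point_z)
for n in("scene","side"):
    im=eyes.grab_frame(n);cv2.imwrite(f"pics/{n}0.png",im[:,:,::-1])
    p=eyes.camera_params(n);print(n,p['fx'],p['fy'],p['cx'],p['cy'],np.round(p['T'],4).tolist())
print(eyes.camera_params("wrist"))
```

```text
pics
station.py
0.0 [ 0.29142367 -0.60832009  0.22563063] [ 3.13996075e+00 -1.57545282e-04 -2.69490425e+00] 0.08762508007136784 0.0188
scene 502.04602822622286 502.04602822622286 321.4482865072653 197.36564122949957 [[-0.5996, -0.5386, 0.5919, -0.1778], [-0.8003, 0.4023, -0.4446, 0.5392], [0.0014, -0.7403, -0.6723, 0.9519], [0.0, 0.0, 0.0, 1.0]]
side 433.6000360941128 433.6000360941128 318.6455187927884 197.99935969802831 [[0.9999, 0.0086, -0.0139, 0.5563], [0.016, -0.3258, 0.9453, -0.905], [0.0036, -0.9454, -0.3259, 0.4157], [0.0, 0.0, 0.0, 1.0]]
{'fx': 310.56689843794254, 'fy': 310.56689843794254, 'cx': 317.82234030386485, 'cy': 196.02172708152997, 'hand_eye': array([[ 1.31248495e-03, -9.50048089e-01, -3.12100796e-01,
         8.48079308e-02],
       [ 9.99999123e-01,  1.30275141e-03,  2.39689598e-04,
        -1.63874249e-04],
       [ 1.78873107e-04, -3.12100837e-01,  9.50048965e-01,
        -1.57612374e-01],
       [ 0.00000000e+00,  0.00000000e+00,  0.00000000e+00,
         1.00000000e+00]])}
```

View pics/scene0.png

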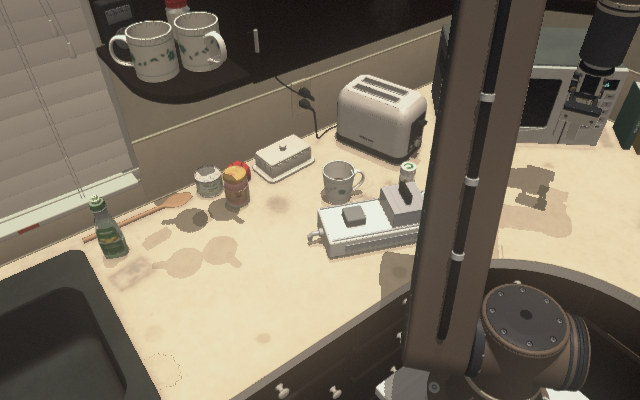

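View pics/side0.png

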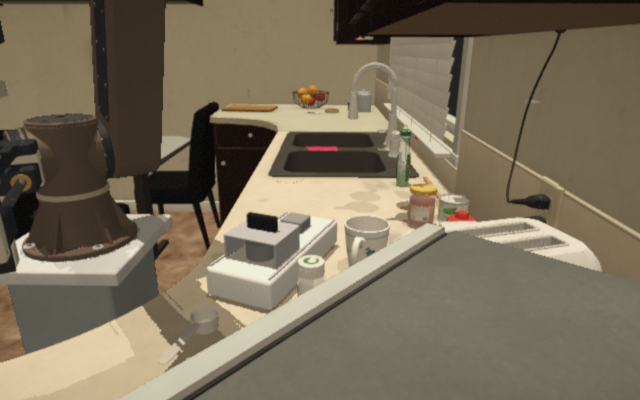

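The scene view shows the unit around (320–425, 190–250), with the grey block at (354,215) and the grip at (405,192), partly behind the arm. In the side view the grip is at (263,221), the block at (295,223) and the unit spans (215–338, 215–310). I'll zoom in on both.

Run:
```python
import cv2,numpy as np
a=cv2.imread('pics/side0.png')[195:315,200:350];b=cv2.imread('pics/scene0.png')[165:265,300:435]
f=lambda i,k:cv2.resize(i,None,fx=k,fy=k,interpolation=cv2.INTER_CUBIC)
a=f(a,2.6667*1.0);b=f(b,2.6667*1.0)
A=np.zeros((600,800,3),np.uint8)
a=f(cv2.imread('pics/side0.png')[200:310,205:345],2.85)
b=f(cv2.imread('pics/scene0.png')[165:265,300:435],2.85)
A[:a.shape[0],:a.shape[1]]=a;A[:b.shape[0],410:410+b.shape[1]]=b
cv2.imwrite('pics/z.png',A[:320])
```

```text
(no output)
```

View pics/z.png

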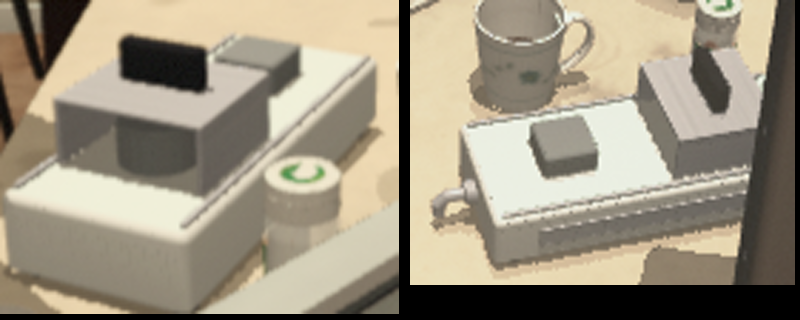

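Create fit.py:
```python
from station import arm, eyes
import numpy as np
from scipy.optimize import least_squares
S=[((65,-150,60),0,187,240),((-65,-150,60),0,10,192),((65,150,60),0,376,60),((-30,-7,137),1,120,40),((30,-7,137),1,207,52),((30,-7,108),1,207,90),((-30,-7,108),1,120,80),
((-52,-46,108),1,57,98),((52,-46,108),1,202,127),((52,46,108),1,268,71),((52,-46,60),1,204,193),((25,45,85),0,276,66),((25,95,85),0,299,44)]
C=[((25,95,85),0,532,126),((25,45,85),0,585,117),((-25,45,85),0,597,143),((-25,95,85),0,541,150),((65,150,60),0,463,127),((-65,150,60),0,491,224),
((52,46,108),1,640,95),((-52,46,108),1,672,137),((-52,46,60),1,679,172),((-30,7,137),1,721,80),((-30,7,108),1,721,110)]
L=[('side',p,m,205+u/2.85,200+v/2.85) for p,m,u,v in S]+[('scene',p,m,300+(u-410)/2.85,165+v/2.85) for p,m,u,v in C]
cp={n:eyes.camera_params(n) for n in('side','scene')}
def r(q):
    x,y,w,s,dz=q;o=[]
    for n,p,m,u,v in L:
        a=np.array(p)/1e3+[0,s*m,dz]
        P=np.array([x+a[0]*np.cos(w)-a[1]*np.sin(w),y+a[0]*np.sin(w)+a[1]*np.cos(w),a[2]])
        k=cp[n];c=k['T'][:3,:3].T@(P-k['T'][:3,3])
        o+=[k['fx']*c[0]/c[2]+k['cx']-u,k['fy']*c[1]/c[2]+k['cy']-v]
    return np.array(o)
# slide s: cover centre at y=-70+s0 -> store s as centre y
f=least_squares(r,[.55,-.2,-.2,-.06,0],loss='soft_l1');x,y,w,s,dz=f.x
print('unit',f.x.round(4),'slide',s+.07);print(f.fun.reshape(-1,2).round(1).tolist())
W=lambda a,b:(x+a*np.cos(w)-b*np.sin(w),y+a*np.sin(w)+b*np.cos(w))
print('grip',W(0,s),'seat',W(0,-.07),'ydir',(-np.sin(w),np.cos(w)))
```

```bash
python3 fit.py
```

```text
unit [ 4.689e-01 -1.328e-01 -3.828e-01 -6.090e-02  2.000e-04] slide 0.009086225934764658
[[1.3, -0.4], [-3.8, 1.1], [0.7, -1.5], [-1.3, -0.7], [-2.1, 0.0], [-1.6, 2.1], [-0.5, 0.3], [-1.1, 0.0], [0.7, -0.1], [1.2, -0.0], [0.8, 2.6], [-1.0, -0.2], [1.0, -0.8], [-1.3, -2.7], [-1.0, -3.0], [1.2, 1.3], [1.4, 2.5], [-2.1, -2.5], [1.6, -0.6], [-0.9, -12.8], [2.5, -0.3], [-1.8, 1.3], [-1.7, 2.1], [-3.0, 0.3]]
grip (np.float64(0.4461703146372565), np.float64(-0.18930088475394585)) seat (np.float64(0.44277603257374454), np.float64(-0.19772930993371168)) ydir (np.float64(0.37356346715143), np.float64(0.9276046226759559))
```

Fit is consistent to a few mm and the heights are confirmed. I'll move above the grip and check with the wrist camera.

The manual's scale: shifts go in shares of 0.5 m and turns go in shares of pi rad. Converting my numbers, -0.321 m is -0.642, 0.311 m is 0.622, 0.829 rad is 0.2639.

Call:
inch_along([
  {"aperture":0.088,"dx":-0.642,"dy":0.622,"dz":-0.04,"rz":0.2639},
  {"aperture":0.088,"dx":-0.642,"dy":0.622,"dz":-0.04,"rz":0.2639},
  {"aperture":0.088,"dx":-0.642,"dy":0.622,"dz":-0.04,"rz":0.2639},
  {"aperture":0.088,"dx":-0.642,"dy":0.622,"dz":-0.04,"rz":0.2639},
  {"aperture":0.088,"dx":-0.642,"dy":0.622,"dz":-0.04,"rz":0.2639},
  {"aperture":0.088,"dx":-0.642,"dy":0.622,"dz":-0.04,"rz":0.2639},
  {"aperture":0.088,"dx":-0.642,"dy":0.622,"dz":-0.04,"rz":0.2639},
  {"aperture":0.088,"dx":-0.642,"dy":0.622,"dz":-0.04,"rz":0.2639},
  {"aperture":0.088,"dx":-0.642,"dy":0.622,"dz":-0.04,"rz":0.2639},
  {"aperture":0.088,"dx":-0.642,"dy":0.622,"dz":-0.04,"rz":0.2639},
  {"aperture":0.088,"dx":-0.642,"dy":0.622,"dz":-0.04,"rz":0.2639},
  {"aperture":0.088,"dx":-0.642,"dy":0.622,"dz":-0.04,"rz":0.2639},
  {"aperture":0.088,"dx":-0.642,"dy":0.622,"dz":-0.04,"rz":0.2639},
  {"aperture":0.088,"dx":-0.642,"dy":0.622,"dz":-0.04,"rz":0.2639},
])

```text
t: 1.27
eef_pos: [0.4468, -0.1889, 0.2464]
ee_rot: [-3.142, -0.0, 2.762]
force: [-0.1, -0.6, -0.3]
width: 0.0878
gripper_force: 0.0
```

Run:
```python
from station import arm, eyes
import cv2
s=arm.get_state();print(s['t'],s['q'],s['eef_pos'],s['ee_rot'])
cv2.imwrite('pics/w1.png',eyes.grab_frame('wrist')[:,:,::-1])
```

```text
1.2667 [ 6.33645666e-03  2.77731636e-02 -3.60975806e-01 -8.19269559e-05
 -1.18244734e+00 -1.95718282e+00] [ 0.44676323 -0.18894425  0.2463937 ] [-3.14151215e+00 -3.99061420e-04  2.76151156e+00]
```

View pics/w1.png

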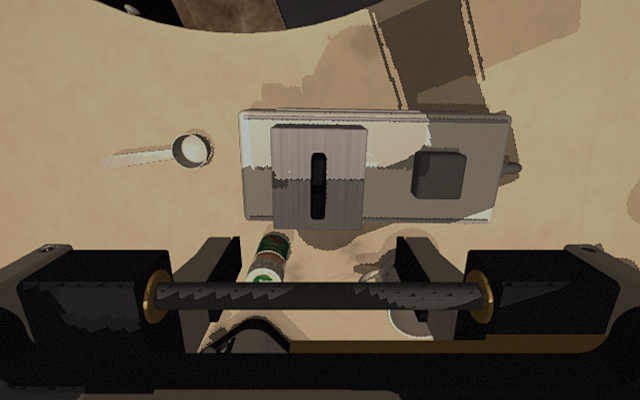

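The wrist picture shows the grip at (318,186), the cover spanning (272–367, 125–231), the block at (440,175) and the deck corners at about (240,112) and (511,114). I'll add these to the fit.

Run:
```python
t=open('fit.py').read()
t=t.replace("cp={n","""Wp=[((-65,-150,60),0,240,113),((-65,150,60),0,511,115),((65,150,60),0,494,222),((65,-150,60),0,245,219),
((-52,-46,108),1,272,126),((-52,46,108),1,367,128),((52,46,108),1,363,231),((52,-46,108),1,272,231),
((-30,-7,137),1,311,153),((-30,7,137),1,326,153),((30,7,137),1,325,219),((30,-7,137),1,312,219),((-25,45,85),0,413,152),((-25,95,85),0,465,152),((25,95,85),0,463,198)]
from scipy.spatial.transform import Rotation as Ro
L=[l for l in L if l[1]!=(52,46,108) or l[0]!='scene']+[('wrist',p,m,u,v) for p,m,u,v in Wp]
cp={n""").replace("def r(q)","""k=dict(eyes.camera_params('wrist'));T=np.eye(4);T[:3,:3]=Ro.from_euler('xyz',[-3.1415,-.0004,2.7615]).as_matrix();T[:3,3]=[.44676,-.18894,.24639];k['T']=T@k['hand_eye'];cp['wrist']=k
def r(q)""")
open('fit2.py','w').write(t)
```

```bash
python3 fit2.py
```

```text
unit [ 0.4673 -0.1304 -0.3829 -0.0609 -0.0014] slide 0.009067710451126344
[[0.5, -0.3], [-4.3, 1.2], [-0.0, -1.3], [-1.9, -0.4], [-2.8, 0.4], [-2.3, 2.3], [-1.1, 0.5], [-1.7, 0.3], [-0.0, 0.2], [0.4, 0.3], [0.1, 2.7], [-1.7, 0.0], [0.3, -0.5], [-1.6, -1.5], [-1.3, -1.8], [0.8, 2.5], [1.0, 3.7], [-2.5, -1.3], [1.2, 0.7], [2.2, 0.9], [-2.2, 2.5], [-2.0, 3.4], [-3.4, 1.6], [-4.2, -2.6], [3.9, -3.4], [-0.8, 1.2], [-0.8, 3.3], [-2.0, 1.4], [0.8, -0.2], [-0.6, -1.7], [2.3, -2.0], [-0.1, 3.7], [1.0, 3.7], [1.1, 1.3], [-0.9, 1.3], [7.7, 0.3], [3.8, 0.5], [-1.3, 0.1]]
grip (np.float64(0.444559537953117), np.float64(-0.18691168401346253)) seat (np.float64(0.4411715207533393), np.float64(-0.19532267160586075)) ydir (np.float64(0.37363535349287874), np.float64(0.9275756694848413))
```

In the tool's units: 0.134 m is 0.268, 0.003 m is 0.006, 0.003 rad is 0.001.

Call:
inch_along([
  {"aperture":0.088,"dx":0.006,"dy":0.002,"dz":0.08,"rz":0.001},
  {"aperture":0.088,"dx":0.006,"dy":0.002,"dz":0.16,"rz":0.001},
  {"aperture":0.088,"dx":0.006,"dy":0.002,"dz":0.23,"rz":0.001},
  {"aperture":0.088,"dx":0.006,"dy":0.002,"dz":0.268,"rz":0.001},
  {"aperture":0.088,"dx":0.006,"dy":0.002,"dz":0.268,"rz":0.001},
  {"aperture":0.03,"dx":0.006,"dy":0.002,"dz":0.268,"rz":0.001},
  {"aperture":0.005,"dx":0.006,"dy":0.002,"dz":0.268,"rz":0.001},
  {"aperture":0.005,"dx":0.006,"dy":0.002,"dz":0.268,"rz":0.001},
  {"aperture":0.005,"dx":0.006,"dy":0.002,"dz":0.268,"rz":0.001},
  {"aperture":0.005,"dx":0.006,"dy":0.002,"dz":0.268,"rz":0.001},
  {"aperture":0.005,"dx":0.006,"dy":0.002,"dz":0.268,"rz":0.001},
  {"aperture":0.005,"dx":0.006,"dy":0.002,"dz":0.268,"rz":0.001},
], force=20)

```text
t: 2.32
eef_pos: [0.4444, -0.1875, 0.1128]
ee_rot: [3.141, 0.0, 2.756]
force: [-0.0, 0.1, -0.6]
width: 0.0463
gripper_force: 0.0
```

Call:
inch_along([
  {"aperture":0.005},
  {"aperture":0.005},
  {"aperture":0.005},
  {"aperture":0.005},
  {"aperture":0.005},
  {"aperture":0.005},
  {"aperture":0.005},
  {"aperture":0.005},
], force=20)

```text
t: 2.98
eef_pos: [0.4443, -0.1875, 0.1126]
ee_rot: [3.142, -0.0, 2.756]
force: [0.8, 0.5, 0.0]
width: 0.0139
gripper_force: 20.0
```

Gripped (14 mm). Slide toward the pipe end.

In the tool's units: 0.125 m is 0.25, 0.12 m is 0.24.

Call:
inch_along([
  {"aperture":0.005,"dy":0.04},
  {"aperture":0.005,"dy":0.09},
  {"aperture":0.005,"dy":0.14},
  {"aperture":0.005,"dy":0.18},
  {"aperture":0.005,"dy":0.22},
  {"aperture":0.005,"dy":0.24},
  {"aperture":0.005,"dy":0.25},
  {"aperture":0.005,"dy":0.25},
])

```text
t: 3.65
eef_pos: [0.4932, -0.0705, 0.1126]
ee_rot: [3.141, 0.002, 2.758]
force: [5.9, -0.5, -5.7]
width: 0.0141
gripper_force: 20.0
```

In the tool's units: 0.008 m is 0.016, 0.006 m is 0.012.

Call:
inch_along([
  {"aperture":0.005,"dy":0.004},
  {"aperture":0.005,"dy":0.008},
  {"aperture":0.005,"dy":0.012},
  {"aperture":0.005,"dy":0.016},
  {"aperture":0.005,"dy":0.016},
])

```text
t: 4.07
eef_pos: [0.4947, -0.0666, 0.1126]
ee_rot: [-3.138, 0.001, 2.757]
force: [4.9, -17.3, -3.9]
width: 0.0138
gripper_force: 20.0
```

Stop reached (14 N reaction, slide about 0.14). Release, rise, and go over the cap while opening.

In the tool's units: -0.14 m is -0.28, -0.07 m is -0.14.

Call:
inch_along([
  {"aperture":0.03,"dy":-0.004},
  {"aperture":0.088,"dy":-0.004},
  {"aperture":0.088,"dy":-0.004},
  {"aperture":0.088,"dy":-0.004,"dz":-0.06},
  {"aperture":0.088,"dy":-0.004,"dz":-0.14},
  {"aperture":0.088,"dy":-0.06,"dz":-0.22},
  {"aperture":0.088,"dy":-0.14,"dz":-0.26},
  {"aperture":0.088,"dy":-0.22,"dz":-0.26},
  {"aperture":0.088,"dy":-0.28,"dz":-0.26},
  {"aperture":0.088,"dy":-0.28,"dz":-0.26},
  {"aperture":0.088,"dy":-0.28,"dz":-0.26},
])

```text
t: 4.98
eef_pos: [0.441, -0.1952, 0.2429]
ee_rot: [3.141, 0.001, 2.753]
force: [0.1, 0.8, -0.4]
width: 0.0816
gripper_force: 0.0
```

Run:
```python
from station import arm, eyes
import cv2
s=arm.get_state();print(s['t'],s['q'],s['eef_pos'],s['ee_rot'])
cv2.imwrite('pics/w2.png',eyes.grab_frame('wrist')[:,:,::-1])
cv2.imwrite('pics/s2.png',eyes.grab_frame('side')[:,:,::-1])
```

```text
4.9833 [-7.96110516e-03  2.43424765e-02 -3.72544595e-01 -3.59330756e-04
 -1.17298916e+00 -1.95106855e+00] [ 0.44098804 -0.19519165  0.24291315] [3.14094342e+00 7.31340267e-04 2.75322004e+00]
```

View pics/w2.png

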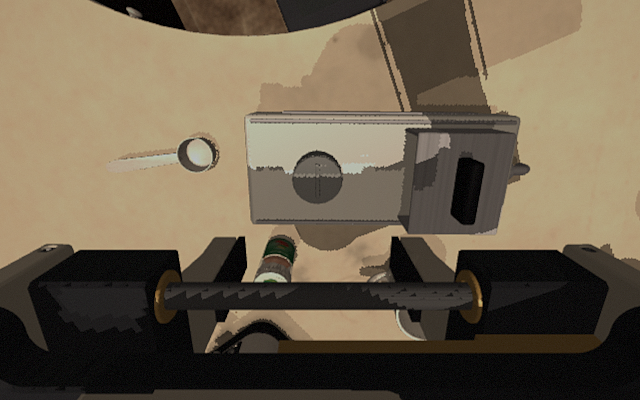

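View pics/s2.png

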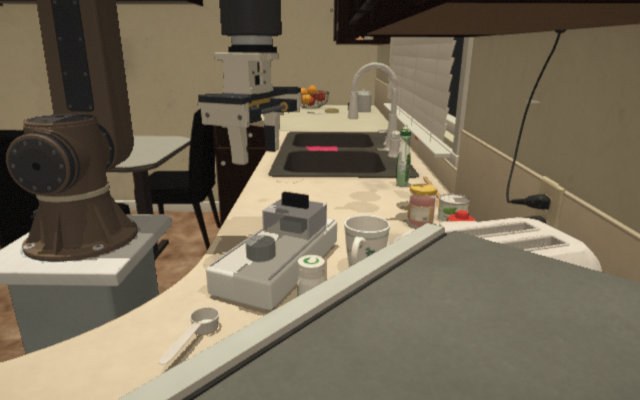

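The cap is bared, with the cover over the block. In the wrist view the cap top is centred near (317,177), and in the side view near (261,242). The jar top is at (311,262) in the side view and about (266,278) in the wrist view.

Create tri.py:
```python
from station import arm, eyes
import numpy as np
from scipy.spatial.transform import Rotation as Ro
def ray(k,T,u,v):
    d=T[:3,:3]@[(u-k['cx'])/k['fx'],(v-k['cy'])/k['fy'],1];return T[:3,3],d/np.linalg.norm(d)
kw=eyes.camera_params('wrist');T=np.eye(4);T[:3,:3]=Ro.from_euler('xyz',[3.14094,.00073,2.75322]).as_matrix();T[:3,3]=[.44099,-.19519,.24291];Tw=T@kw['hand_eye'];ks=eyes.camera_params('side')
def tri(w,s):
    a,d=ray(kw,Tw,*w);b,e=ray(ks,ks['T'],*s)
    M=[np.eye(3)-np.outer(x,x) for x in(d,e)];p=np.linalg.solve(M[0]+M[1],M[0]@a+M[1]@b)
    return p.round(4),np.linalg.norm(np.cross(p-a,d)).round(4)
print('cap top',tri((317.5,177),(261,242)),'jar top',tri((266,278),(311,262)),'cover grip top',tri((468,190),(295,200)))
for z in(.085,.09):
    a,d=ray(kw,Tw,317.5,177);print(z,a+d*(z-a[2])/d[2])
```

```bash
python3 tri.py
```

```text
cap top (array([ 0.4407, -0.194 ,  0.0853]), np.float64(0.0016)) jar top (array([ 0.5304, -0.2918,  0.0946]), np.float64(0.0057)) cover grip top (array([ 0.4954, -0.0645,  0.1212]), np.float64(0.0001))
0.085 [ 0.43913911 -0.19437719  0.085     ]
0.09 [ 0.43792321 -0.19388595  0.09      ]
```

Cap (0.441,-0.195) matches the seat and the current TCP. q6 would run out one way, so I'll pre-turn by -0.7 and go down with the opening reduced.

In the tool's units: 0.177 m is 0.354, 0.17 m is 0.34, -0.7 rad is -0.2228.

Call:
inch_along([
  {"aperture":0.072,"dz":0.04,"rz":-0.0382},
  {"aperture":0.072,"dz":0.1,"rz":-0.0764},
  {"aperture":0.072,"dz":0.16,"rz":-0.1146},
  {"aperture":0.072,"dz":0.22,"rz":-0.1528},
  {"aperture":0.072,"dz":0.26,"rz":-0.191},
  {"aperture":0.072,"dz":0.29,"rz":-0.2228},
  {"aperture":0.072,"dz":0.32,"rz":-0.2228},
  {"aperture":0.072,"dz":0.34,"rz":-0.2228},
  {"aperture":0.072,"dz":0.354,"rz":-0.2228},
  {"aperture":0.072,"dz":0.354,"rz":-0.2228},
], force=30)

```text
t: 5.92
eef_pos: [0.4413, -0.193, 0.0641]
ee_rot: [3.14, -0.003, -2.825]
force: [-0.3, -0.1, -0.1]
width: 0.0723
gripper_force: 0.0
```

Call:
inch_along([
  {"aperture":0.04},
  {"aperture":0.04},
  {"aperture":0.04},
  {"aperture":0.04},
  {"aperture":0.04},
  {"aperture":0.04},
], force=30)

```text
t: 6.42
eef_pos: [0.4423, -0.194, 0.0663]
ee_rot: [-3.141, 0.001, -2.827]
force: [-0.8, 2.4, 5.5]
width: 0.0515
gripper_force: 30.0
```

Held. Try counter-clockwise (negative turn about tool z) first.

In the tool's units: -0.25 rad is -0.0796.

```bash
python3 -c "
from station import arm, eyes;s=arm.get_state();print(s['moment'],s['q'][5])"
```

```text
[ 0.94427257  0.20750693 -0.00828159] -1.2510139394783462
```

Call:
inch_along([
  {"aperture":0.04,"rz":-0.0159},
  {"aperture":0.04,"rz":-0.0318},
  {"aperture":0.04,"rz":-0.0477},
  {"aperture":0.04,"rz":-0.0637},
  {"aperture":0.04,"rz":-0.0796},
  {"aperture":0.04,"rz":-0.0796},
])

```text
t: 6.92
eef_pos: [0.4423, -0.1943, 0.0663]
ee_rot: [-3.14, 0.001, -2.574]
force: [-0.5, -0.6, 5.8]
width: 0.0517
gripper_force: 30.0
```

```bash
python3 -c "
from station import arm, eyes;s=arm.get_state();print(s['moment'],s['q'][5],s['joint_efforts'][5])"
```

```text
[0.08297054 0.07654945 0.10068168] -0.9985448585567777 0.8718709275126457
```

Turned 0.25 rad with only 0.1 N m, so it's free this way. Continue.

In the tool's units: -0.85 rad is -0.2706.

Call:
inch_along([
  {"aperture":0.04,"rz":-0.0318},
  {"aperture":0.04,"rz":-0.0637},
  {"aperture":0.04,"rz":-0.0955},
  {"aperture":0.04,"rz":-0.1273},
  {"aperture":0.04,"rz":-0.1592},
  {"aperture":0.04,"rz":-0.191},
  {"aperture":0.04,"rz":-0.2228},
  {"aperture":0.04,"rz":-0.2546},
  {"aperture":0.04,"rz":-0.2706},
  {"aperture":0.04,"rz":-0.2706},
])

```text
t: 7.75
eef_pos: [0.4423, -0.1943, 0.0663]
ee_rot: [-3.14, -0.0, -1.724]
force: [-0.2, -0.7, 5.6]
width: 0.0514
gripper_force: 30.0
```

```bash
python3 -c "
from station import arm, eyes;s=arm.get_state();print(s['moment'],s['q'][5])"
```

```text
[0.02920572 0.20788282 0.06789919] -0.14861981106175748
```

Call:
inch_along([
  {"aperture":0.04,"rz":-0.0095},
  {"aperture":0.04,"rz":-0.0191},
  {"aperture":0.04,"rz":-0.0286},
  {"aperture":0.04,"rz":-0.0382},
  {"aperture":0.04,"rz":-0.0382},
])

```text
t: 8.17
eef_pos: [0.4419, -0.1941, 0.0663]
ee_rot: [-3.141, -0.0, -1.606]
force: [-1.7, 1.5, 7.2]
width: 0.0516
gripper_force: 30.0
```

```bash
python3 -c "
from station import arm, eyes
import cv2
s=arm.get_state();print(s['moment'],s['q'][5]);cv2.imwrite('pics/w3.png',eyes.grab_frame('wrist')[:,:,::-1])"
```

```text
[0.66563709 0.69930872 0.03312287] -0.030336865177555815
```

In the tool's units: -0.07 rad is -0.0223.

Call:
inch_along([
  {"aperture":0.04,"rz":-0.0095},
  {"aperture":0.04,"rz":-0.0159},
  {"aperture":0.04,"rz":-0.0223},
  {"aperture":0.04,"rz":-0.0223},
])

```text
t: 8.55
eef_pos: [0.4411, -0.1939, 0.0662]
ee_rot: [3.141, 0.0, -1.537]
force: [-3.5, 5.6, 11.2]
width: 0.0513
gripper_force: 30.0
```

```bash
python3 -c "
from station import arm, eyes;s=arm.get_state();print(s['moment'],s['q'][5])"
```

```text
[ 1.70324103  1.59826593 -0.08593061] 0.03887396166322923
```

Call:
inch_along([
  {"aperture":0.04,"rz":-0.0064},
  {"aperture":0.04,"rz":-0.0127},
  {"aperture":0.04,"rz":-0.0191},
  {"aperture":0.04,"rz":-0.0191},
])

```text
t: 8.88
eef_pos: [0.4407, -0.1937, 0.0662]
ee_rot: [3.141, 0.001, -1.478]
force: [-6.3, 6.2, 14.1]
width: 0.0514
gripper_force: 30.0
```

```bash
python3 -c "
from station import arm, eyes
s=arm.get_state();print(s['moment'],s['q'][5])"
```

```text
[ 2.10625813  2.10964482 -0.61305197] 0.09825224385592225
```

Torque has risen to 0.6 N m at 1.35 rad, so that's the end stop. Ease by a hair and lift gently.

In the tool's units: -0.006 m is -0.012, -0.004 m is -0.008, 0.03 rad is 0.0095.

Call:
inch_along([
  {"aperture":0.04,"rz":0.0095},
  {"aperture":0.04,"dz":-0.004,"rz":0.0095},
  {"aperture":0.04,"dz":-0.008,"rz":0.0095},
  {"aperture":0.04,"dz":-0.012,"rz":0.0095},
  {"aperture":0.04,"dz":-0.012,"rz":0.0095},
])

```text
t: 9.3
eef_pos: [0.4407, -0.194, 0.0714]
ee_rot: [3.14, 0.0, -1.507]
force: [-3.9, 1.8, 0.0]
width: 0.0512
gripper_force: 30.0
```

In the tool's units: -0.11 m is -0.22, -0.095 m is -0.19.

Call:
inch_along([
  {"aperture":0.04,"dz":-0.02},
  {"aperture":0.04,"dz":-0.04},
  {"aperture":0.04,"dz":-0.07},
  {"aperture":0.04,"dz":-0.11},
  {"aperture":0.04,"dz":-0.15},
  {"aperture":0.04,"dz":-0.19},
  {"aperture":0.04,"dz":-0.22},
  {"aperture":0.04,"dz":-0.22},
  {"aperture":0.04,"dz":-0.22},
])

```text
t: 10.05
eef_pos: [0.4426, -0.1942, 0.1827]
ee_rot: [-3.139, -0.001, -1.506]
force: [-0.4, 0.0, -0.6]
width: 0.0517
gripper_force: 30.0
```

Run:
```python
from station import arm, eyes
import cv2,numpy as np
a=eyes.grab_frame('wrist')[:,:,::-1];b=eyes.grab_frame('side')[:,:,::-1]
b=cv2.resize(b[100:350,100:420],None,fx=1.2,fy=1.2)
A=np.zeros((600,784,3),np.uint8);A[:300,:384]=b;A[:250,384:784]=cv2.resize(a,(400,250))
cv2.imwrite('pics/f.png',A[:300])
```

```text
(no output)
```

View pics/f.png

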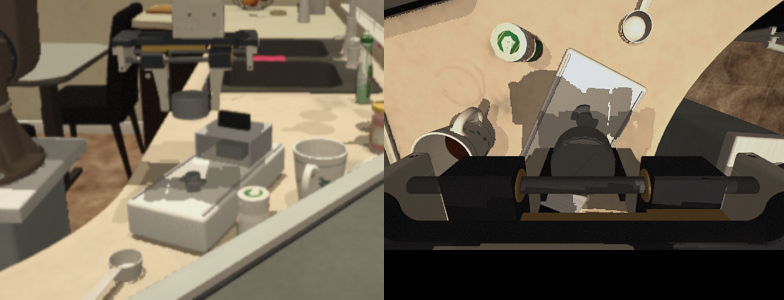

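The side crop shows the cap held between the fingers at (192,103), well above the bare neck at (192,180). The cover is still open over the block at (233,140), and the mug, jar and scoop are where they were.

```bash
python3 -c "
from station import arm, eyes;print(arm.job_done())"
```

```text
the job is handed in; nothing more can be done
None
```

The job is handed in at about 10 s: the cover is open at its stop, the cap turned loose counter-clockwise (seen from above) to its stop, and is held about 11 cm above its seat, with the mug, jar and scoop where they were.

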